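# Press a stone block home against a spring stop and hold it

## Robot

A 6-joint arm with a two-finger parallel gripper is mounted at the origin on the work surface. World frame = base frame: x ahead of the robot, y to its left, z up, the work surface at z = 0. Lengths are in m, angles in rad, forces in N, time in s.
With the tool pointing down it reaches from about 0.25 to 0.775 m from the base axis. Payload 4 kg.
Tool frame: the origin (TCP) lies on the centre line of the jaws, within the pads' length; the fingertips stand 17 mm ahead of it and the grasp point (between the pads) lies 2 mm behind it; y points along the fingers, x is the direction in which the jaws open and shut, and the axes are right-handed (so a half turn about y gives the same grasp; the last joint's range is limited). The gripper opens to 85 mm and grips with 20 to 120 N. Pads are 22 mm wide; open, the fingers measure 114 mm over their backs; the gripper's body (76 mm by 85 mm) begins 54 mm behind the grasp point. The pads swing forward as they close: fully open they stand 13 mm farther back than shut.
Start: joints at [-1.274, 0.087, 1.371, -0, 1.684, -0.103], TCP at [0.214, -0.507, 0.248] pointing down, gripper open.
Joint ranges: [-3.1, 3.1], [-0.76, 2.03], [0.27, 2.55], [-1.08, 4.22], [0.17, 2.65], [-2.57, 2.57]. Speed limits (rad/s): [2.79, 2.79, 3.14, 3.14, 3.14, 3.14].

## Interface

Orientations are given as a rotation vector (axis times angle).
In Python, from station import manip gives the robot as it stands. Calls block until the motion is done:
- manip.move_pose(position, orientation): joint-space move of the TCP to a pose.
- manip.move_l(position, frame=None, vel=0.15, force_limit=None): straight line of the TCP; frame=None keeps the orientation; vel is the mean speed in m/s. With force_limit (N) it stops when the force on the tool has changed by that much, and returns True; else False.
- manip.movej(angles): joint-space move.
- manip.open() and manip.grasp(grip_force=None): open the fingers fully, or close them until they stop; grip_force is the grip in N (None keeps the last).
- manip.hold(seconds).
- manip.solve_ik(position, orientation): joint angles nearest the present ones, or None.
- manip.grab_frame(name): name is "scene" or "top" or "wrist"; returns the picture (400x640x3 uint8, blue, green, red); there is no depth.
- manip.camera_params(name): a dict with "camera_matrix" (3x3 intrinsics, pixels), "distortion" ([k1, k2, p1, p2, k3] as OpenCV has them; the pictures are not rectified), "eye" and "rotation" of the camera in the world. Camera axes: x right, y up, looking along -z (the intrinsics and any distortion apply to the point x, -y, -z); pixel columns grow to the right and rows downward; lengths in m; the calibration is good to about 2 mm. A picture is of the moment at which its call begins: read the wrist's pose just before it. camera_params takes no time and is no camera call; for the wrist camera it gives the pose at the moment of the call.
A pose or a line that the arm cannot do raises manip.Unreachable and nothing moves.
- manip.sign_off(): hands the job in, once; it reports no verdict.
Readings, each from a call of its own:
- manip.current_clock(): time.
- manip.current_joint_positions(): joint angles.
- manip.current_joint_velocities(): joint speeds.
- manip.current_joint_efforts(): joint torques, N m.
- manip.current_ee_pos(): TCP position.
- manip.current_tool_rot(): TCP orientation.
- manip.current_contact_force(): force on the tool from outside, world axes, zero at the start.
- manip.current_torque(): the same for the moment, N m.
- manip.current_finger_gap(): opening from 0.0 (shut) to 1.0 (fully open).
Only numpy, scipy, OpenCV 4.12 (cv2) and the standard library are available. Lean on these libraries where they do the work, as an engineer would, in place of code of your own. Each camera call takes 0.05 s, during which the arm holds its last target. There are 200 camera calls.

## Task

Pick up the oblong limestone block and lay it flat between the two low rails of the steel jig, clear of the spring plunger at first. Then slide it along the rails so that it pushes the plunger in, gently and without ramming, until its end meets the two fixed stop posts squarely; finish while still holding it pressed against the posts (the spring would push it back), and leave the other things on the bench where they are.

Things in the scene. Friction and masses are not known exactly. Their poses are not given: they have to be found in the camera images.
- stone_center (a point): centre (33 mm up) of the oblong limestone block: 80 mm long (its x), 44 wide (its y), body 60 tall plus a 60 x 28 x 6 mm raised panel on top, 66 in all; about 0.42 kg, loose, standing on the bench to the robot's right of the jig, its x within 0.7 rad of world x. Both ends flat and alike
- jig: steel jig screwed to the bench, yaw within 0.6 rad. Origin on the bench top under the middle of the stop faces; x is the push direction, along the channel to the plunger, y left, z up. Base plate 6 mm thick, 110 wide, from x = -160 to +90 mm. Grey plunger housing at x = 37 to 83 mm, 62 tall. The block is home with its centre at x = -40, y = 0, z = 41 mm
- stop: the two fixed steel stop posts of the jig (hard stop): faces at jig x = 0, spanning jig y = 15 to 42 mm and -15 to -42 mm, tops 60 mm above the bench. Same origin and axes as the jig
- plunger (a joint): spring plunger between the posts: rod with a flat 20 mm round nose, axis 36 mm above the bench along jig x. 0 (m) when out, nose 20 mm in front of the stop faces (jig x = -20 mm); grows as pushed in; 0.020 with the nose flush with the stop faces. Preload 5 N plus 0.35 N per mm, so 12 N when flush; sliding the block adds 1 to 3 N of friction
- stone: the same oblong limestone block, origin at the middle of its underside
- drum: bystander: round limestone spool, 60 mm diameter, 60 mm tall, waisted; origin under its centre
- bottle: bystander: white plastic bottle, 64 mm diameter, 170 mm tall; origin under its centre
- brush: bystander: brush lying on the bench; origin at the middle of its underside
- channel (a point): middle of the jig's channel, on top of its white slick plastic slideway (jig x = -77, y = 0, z = 8 mm), axes as the jig. Two low rails run beside it from jig x = -150 to -5 mm, inner faces at y = +27 and -27 mm, each 12 mm wide, tops 18 mm above the bench (10 above the slideway)
Things that resemble listed ones, but are neither listed nor needed, are in the scene too. Leave any black or purple look-alike of the stone alone.

How it is judged:
On the way:
1. the block lies flat on the jig between the rails, with the plunger not yet pushed in (x of stone_center in the frame of jig between -0.14 and -0.052 m and y of stone_center in the frame of jig between -0.01 and 0.01 m and z of stone_center in the frame of jig below 0.046 m and angle between the x axis of stone and the x axis of jig, either way round below 0.2 rad and value of joint plunger below 0.002 m), for 0.1 s.
At the end, for the whole second after the job is handed in: the fingers hold the block (over 3 N) pressed on the stop posts (over 1 N), plunger in by over 17.5 mm, block centre within 3 mm of home along the channel and 10 mm across, flat (within 5 mm of the slideway, tilt under 0.10 rad), square to the jig within 0.08 rad, and still (value of joint plunger above 0.0175 m and x of stone_center in the frame of jig above -0.043 m and y of stone_center in the frame of jig between -0.01 and 0.01 m and z of stone_center in the frame of jig below 0.046 m and angle between stone's own z axis and vertical below 0.1 rad and angle between the x axis of stone and the x axis of jig, either way round below 0.08 rad and contact force between stone and stop above 1 N and contact force between stone and the fingers above 3 N and linear speed of stone below 0.02 m/s); the arm keeps its last pose, push and grip.
It fails at once if the block is rammed into the stop posts (over 60 N) (contact force between stone and stop above 60 N).
It fails at once if the spool is moved more than 30 mm (distance of drum from where it was at the start of the episode above 0.03 m).
It fails at once if the bottle is moved more than 30 mm (distance of bottle from where it was at the start of the episode above 0.03 m).
It fails at once if the brush is moved more than 30 mm (distance of brush from where it was at the start of the episode above 0.03 m).
It also fails if it takes over 53 s, if anything falls off the work surface, if the arm or the gripper's body presses on something with over 40 N, if the wrist force passes 120 N, or if a joint passes its speed limit or range.

## Working session

There is one attempt and no reset: what is moved stays moved. The work goes in short steps, each a Python script; the robot and the scene stay as the last script left them, time stands still between calls to the robot, and variables do not carry over. Pictures are saved under pics/ and viewed, about 8 in all and at most 12, crops included, and the job is handed in when it is done.

```bash
mkdir -p pics
cat > h.py <<'E'
import numpy as np, cv2
from station import manip
from scipy.spatial.transform import Rotation as R
def grab(name):
    p=manip.camera_params(name); return manip.grab_frame(name),p
def ray(p,uv):
    uv=np.array(uv,float).reshape(-1,1,2)
    n=cv2.undistortPoints(uv,np.array(p["camera_matrix"],float),np.array(p["distortion"],float))[:,0]
    d=np.c_[n[:,0],-n[:,1],-np.ones(len(n))]@np.array(p["rotation"],float).T
    return np.array(p["eye"],float),d
def onz(p,uv,z):
    e,d=ray(p,uv); return e+d*((z-e[2])/d[:,2])[:,None]
def proj(p,X):
    c=(np.atleast_2d(X)-p["eye"])@np.array(p["rotation"],float)
    c=c*[1,-1,-1]
    return cv2.projectPoints(c,np.zeros(3),np.zeros(3),np.array(p["camera_matrix"],float),np.array(p["distortion"],float))[0][:,0]
E
python3 - <<'E'
from h import *
import pickle
for n in("top","scene"):
    f,p=grab(n); cv2.imwrite(f"pics/{n}0.png",f); pickle.dump(p,open(n+".pkl","wb")); print(n,p["eye"])
print(manip.current_clock(),manip.current_tool_rot())
E
```

```text
top [0.4287217  0.03210558 1.28129082]
scene [ 1.40276377 -0.80547089  0.81328597]
0.1 [-1.37090948  0.9109926  -0.90840453]
```

View pics/top0.png

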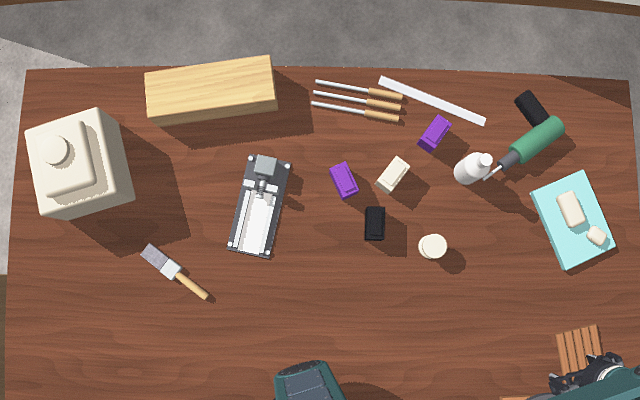

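View pics/scene0.png

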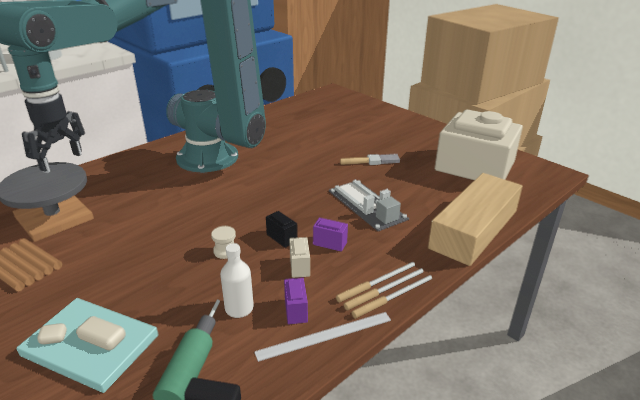

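Candidates for the stone are the cream block at top (393,174), two cream pieces on the blue tray at (571,208) and (597,236), and black and purple look-alikes at (375,222), (344,180) and (434,132). The one at (393,174) fits: it is limestone-coloured, has a raised panel, and stands on the bench right of the jig. I'll confirm this in an enlarged crop and measure there.

Run:
```python
from h import *
import pickle
p=pickle.load(open("top.pkl","rb")); f=cv2.imread("pics/top0.png")
a=cv2.resize(f[140:270,215:315],None,fx=4,fy=4,interpolation=cv2.INTER_CUBIC)
b=cv2.resize(f[140:270,320:420],None,fx=4,fy=4,interpolation=cv2.INTER_CUBIC)
cv2.imwrite("pics/crop1.png",np.hstack([a,b]))
hsv=cv2.cvtColor(f,cv2.COLOR_BGR2HSV)
m=((hsv[...,1]<90)&(hsv[...,2]>140)).astype(np.uint8)
n,l,s,c=cv2.connectedComponentsWithStats(m)
k=l[174,393]
pts=np.argwhere(l==k)[:,::-1].astype(np.float32)
print(len(pts),s[k]); r=cv2.minAreaRect(pts); print(r)
for z in(.03,.06,.066):
    w=onz(p,cv2.boxPoints(r),z); print(z,w[:,:2].mean(0).round(4), np.linalg.norm(w[0]-w[1]),np.linalg.norm(w[1]-w[2]),np.arctan2(*(w[1]-w[0])[1::-1]),np.arctan2(*(w[2]-w[1])[1::-1]))
```

```text
613 [374 155  36  37 613]
((392.1192626953125, 174.70384216308594), (18.5936279296875, 36.92414093017578), 37.87498474121094)Traceback (most recent call last):
  File "<stdin>", line 14, in <module>
  File "h.py", line 12, in onz
    e,d=ray(p,uv); return e+d*((z-e[2])/d[:,2])[:,None]
                                        ~^^^^^
IndexError: too many indices for array: array is 1-dimensional, but 2 were indexed
```

View pics/crop1.png

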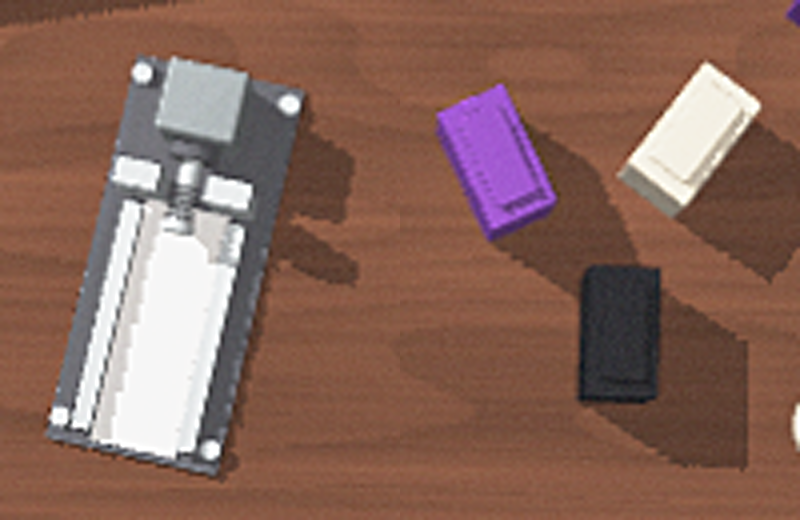

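The crop confirms it: the cream block with the raised panel, top centre near (394,172.5). The jig plate corners are at about (250,154), (291,163), (269.5,259) and (227,249). The camera rotation turns out to be a rotation vector, so I'll fix the helper and compute.

```bash
python3 - <<'E'
s=open("h.py").read()
s=s.replace('np.array(p["rotation"],float)','rot(p)').replace('def ray','def rot(p):\n    r=np.array(p["rotation"],float); return R.from_rotvec(r).as_matrix() if r.ndim==1 else r\ndef ray',1)
open("h.py","w").write(s)
E
python3 - <<'E'
from h import *
import pickle
p=pickle.load(open("top.pkl","rb")); print(p["rotation"])
c=np.array([(140,57),(305,92),(218,475),(47,437)])/4+[215,140]
w=onz(p,c,.006); print(w.round(4))
print("dims",np.linalg.norm(w[1]-w[0]),np.linalg.norm(w[2]-w[1]))
ax=(w[0]+w[1]-w[2]-w[3])/2; ax/=np.linalg.norm(ax); yaw=np.arctan2(ax[1],ax[0])
print("jig origin",w.mean(0)+.035*ax,"yaw",yaw)
# stop faces check: lower edges of post tops z=.06
q=onz(p,np.array([(133,187),(228,207)])/4+[215,140],.06);print("posts",q.mean(0))
t=np.array([(708,62),(762,103),(684,197),(630,160)])/4+[220,140]
w=onz(p,t,.06); print("stone",w.mean(0),np.linalg.norm(w[1]-w[0]),np.linalg.norm(w[2]-w[1]),[np.arctan2(*(w[i]-w[j])[1::-1]) for i,j in((0,3),(1,2))])
for n,u in(("drum",(432,243)),("bottle",(486,159)),("black",(375,222)),("purp",(344,180)),("purp2",(434,132))): print(n,onz(p,u,.06).round(3))
print(manip.camera_params("wrist"))
E
```

```text
[ 0.08870796 -0.10115702 -1.55278157]
[[0.7057 0.2013 0.006 ]
 [0.6845 0.0954 0.006 ]
 [0.4416 0.1443 0.006 ]
 [0.4631 0.252  0.006 ]]
dims 0.10797454482041924 0.24773596342295423
jig origin [0.60801134 0.16624231 0.006     ] yaw -0.2023121946730182
posts [0.60790681 0.1666667  0.06      ]
stone [ 0.6544956 -0.1580469  0.06     ] 0.041460759598702275 0.07628291416336272 [np.float64(-0.6616045255865038), np.float64(-0.6861066281963107)]
drum [[ 0.484 -0.25   0.06 ]]
bottle [[ 0.694 -0.39   0.06 ]]
black [[ 0.533 -0.112  0.06 ]]
purp [[ 0.634 -0.036  0.06 ]]
purp2 [[ 0.759 -0.259  0.06 ]]
{'camera_matrix': array([[354.12018455,   0.        , 328.4472096 ],
       [  0.        , 354.12018455, 202.61797021],
       [  0.        ,   0.        ,   1.        ]]), 'distortion': array([-0.07957968,  0.        ,  0.        ,  0.        ,  0.        ]), 'eye': array([ 0.28169059, -0.47774472,  0.37333134]), 'rotation': array([-0.25426764,  0.1703581 , -1.16294202])}
```

```bash
cat >> h.py <<'E'
def ori(th,s=1):
    x=s*np.array([-np.sin(th),np.cos(th),0]); y=np.array([0,0,-1.]); return R.from_matrix(np.c_[x,y,np.cross(x,y)]).as_rotvec()
JO=np.array([.608,.1664]); JY=-.2023
def jp(x,y,z): c,s=np.cos(JY),np.sin(JY); return [JO[0]+c*x-s*y,JO[1]+s*x+c*y,z]
def best(pos,th):
    c=[(s,manip.solve_ik(pos,ori(th,s))) for s in(1,-1)]
    return c
E
python3 - <<'E'
from h import *
S=[.6545,-.158]
for nm,po,th in(("s",[*S,.18],-.675),("sg",[*S,.042],-.675),("j",jp(-.085,0,.15),JY),("jh",jp(-.04,0,.05),JY)):
    for s,q in best(po,th): print(nm,s,None if q is None else np.round(q,2))
s=1 if abs(best([*S,.18],-.675)[0][1][5])<abs(best([*S,.18],-.675)[1][1][5]) else -1
print(s)
manip.move_pose([*S,.18],ori(-.675,s))
f,p=grab("wrist"); cv2.imwrite("pics/w1.png",f)
import pickle; pickle.dump(p,open("w1.pkl","wb")); print(manip.current_clock(), p["eye"])
print(proj(p,[[*S,.06]]))
E
```

```text
s 1 [-0.32  0.38  1.15  0.    1.61 -1.22]
s -1 [-0.32  0.38  1.15  0.    1.61  1.92]
sg 1 [-0.32  0.47  1.31  0.    1.36 -1.22]
sg -1 [-0.32  0.47  1.31  0.    1.36  1.92]
j 1 [ 0.23  0.14  1.51 -0.    1.49 -1.13]
j -1 [ 0.23  0.14  1.51 -0.    1.49  2.01]
jh 1 [ 0.2   0.3   1.52 -0.    1.32 -1.17]
jh -1 [ 0.2   0.3   1.52 -0.    1.32  1.98]
1
2.1833 [ 0.59790351 -0.11318373  0.30639113]
[[329.10996197 200.11405961]]
```

View pics/w1.png

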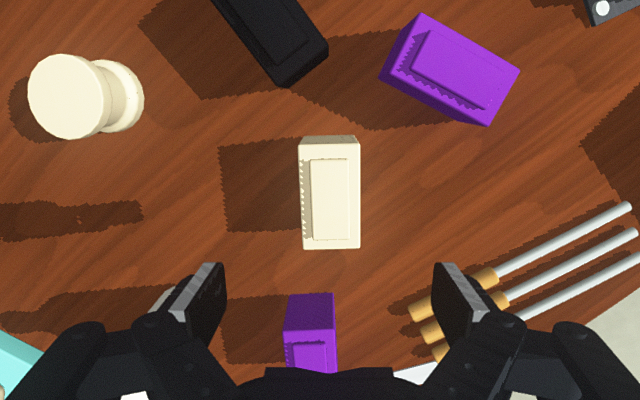

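The stone is centred at about (330,197), with its body-top corners at (299,146), (360,143), (361,249) and (302,249). The way is clear for the fingers. Refine and grasp.

Run:
```python
from h import *
import pickle
p=pickle.load(open("w1.pkl","rb"))
w=onz(p,[(299,146),(360,143),(361,249),(302,249)],.06)
a=(w[3]+w[2]-w[0]-w[1]); th=np.arctan2(a[1],a[0]); c=w.mean(0)[:2]
print(c,th,np.linalg.norm(w[1]-w[0]),np.linalg.norm(w[2]-w[1]))
if np.hypot(*(c-[.6545,-.158]))>.012 or abs(th+.675)>.12: raise SystemExit("check")
manip.move_pose([*c,.12],ori(th)); manip.move_l([*c,.044],vel=.1)
print("F",manip.current_contact_force())
manip.grasp(80); print("gap",manip.current_finger_gap(),manip.current_contact_force())
print(manip.current_ee_pos(),th); np.save("g.npy",[*c,th])
manip.move_l([*c,.17],vel=.12)
print("gap",manip.current_finger_gap(),manip.current_contact_force(),manip.current_clock())
```

```text
[ 0.65451157 -0.15668424] -0.6571526211692114 0.04239647049741307 0.07993351602643778
F [-0.63175232 -0.21996932  0.2396933 ]
gap 0.49854345355630364 [ 0.62480949 -0.24383785  3.69714143]
[ 0.65510623 -0.15706099  0.04508556] -0.6571526211692114
gap 0.5031436856134499 [-0.86940516  0.61784377 -4.65433912] 5.1083
```

Run:
```python
from h import *
import pickle
manip.move_pose(jp(-.095,0,.17),ori(JY))
f,p=grab("wrist"); cv2.imwrite("pics/w2.png",f); pickle.dump(p,open("w2.pkl","wb"))
print(manip.current_clock(),manip.current_ee_pos())
for n,X in(("postL",(0,15,.06)),("L2",(0,42,.06)),("R",(0,-15,.06)),("R2",(0,-42,.06)),("railL end",(-.15,27,.018)),("railR end",(-.15,-27,.018)),("plate",(-.16,55,.006)),("plate",(-.16,-55,.006))):
    print(n,proj(p,[jp(X[0],X[1]/1000,X[2])]).round(0))
```

```text
6.5417 [0.51581854 0.18442745 0.17003258]
postL [[348. 320.]]
L2 [[383. 319.]]
R [[310. 320.]]
R2 [[275. 320.]]
railL end [[364. 119.]]
railR end [[294. 119.]]
plate [[398. 105.]]
plate [[260. 106.]]
```

View pics/w2.png

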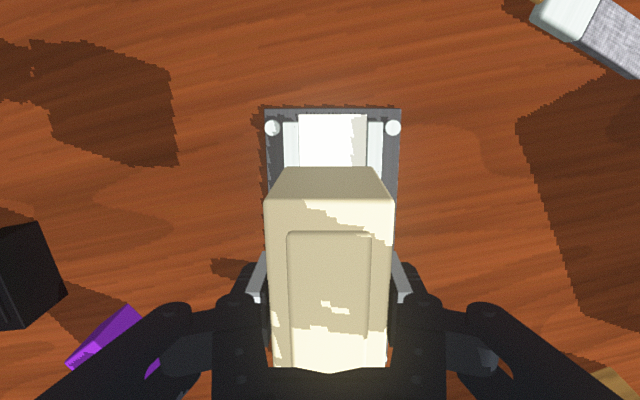

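The wrist view shows the plate's near corners at (264,108) and (402,108), against a predicted (260,106) and (398,105). The channel is therefore about 2.5 mm further towards jig +y, and the yaw agrees. The block sits square in the jaws. Lower with that correction.

```bash
sed -i 's/^JO=.*/JO=np.array([.6083,.1692]); JY=-.2023/' h.py
python3 - <<'E'
from h import *
print(JO)
manip.move_l(jp(-.095,0,.075),vel=.12)
print(manip.current_contact_force())
hit=manip.move_l(jp(-.095,0,.050),vel=.03,force_limit=6)
print(hit,manip.current_ee_pos(),manip.current_contact_force(),manip.current_torque(),manip.current_clock())
manip.hold(.3)
f,p=grab("wrist"); g,_=grab("scene")
a=f[60:400,180:480]; b=cv2.resize(g[170:240,310:420],None,fx=4,fy=4,interpolation=cv2.INTER_CUBIC)
b=cv2.copyMakeBorder(b,0,340-b.shape[0],0,0,cv2.BORDER_CONSTANT)
cv2.imwrite("pics/w3.png",np.hstack([a,b]))
print(manip.current_contact_force())
E
```

```text
[0.6083 0.1692]
[-0.31915388  0.22279345 -3.89237856]
True [0.5150607  0.18826036 0.05302061] [-0.08742538  0.0264584   3.77613617] [ 0.00396778 -0.18618929  0.03586257] 8.175
[1.29275909 1.35293694 4.59846764]
```

View pics/w3.png

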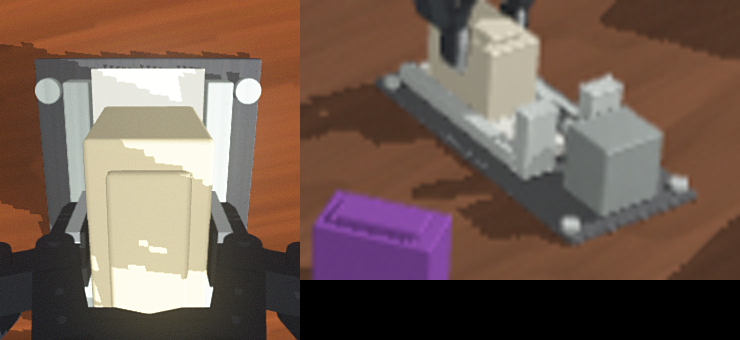

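The block lies flat and centred between the rails, short of the plunger. Contact came at the expected height, TCP z = 0.053. Now the slow slide.

Run:
```python
from h import *
ax=np.array([np.cos(JY),np.sin(JY)])
def st(t):
    e=manip.current_ee_pos(); F=np.array(manip.current_contact_force()); d=np.array(e[:2])-JO
    print(t,"jx %.4f jy %.4f z %.4f"%(d@ax,-d[0]*ax[1]+d[1]*ax[0],e[2]),"Fx %.1f Fy %.1f Fz %.1f"%(F[:2]@ax,-F[0]*ax[1]+F[1]*ax[0],F[2]),"t %.2f gap %.3f"%(manip.current_clock(),manip.current_finger_gap()))
st("0")
for x,v,l in((-.064,.04,15),(-.046,.02,18)):
    h=manip.move_l(jp(x,0,.053),vel=v,force_limit=l); st(h)
    if h: break
else:
    h=manip.move_l(jp(-.030,0,.053),vel=.006,force_limit=12); st(h)
    manip.hold(.5); st("held")
```

```text
0 jx -0.0952 jy -0.0001 z 0.0530 Fx 1.0 Fy 1.6 Fz 4.6 t 8.57 gap 0.505
False jx -0.0636 jy 0.0000 z 0.0531 Fx -0.9 Fy -0.6 Fz 3.9 t 9.55 gap 0.500
False jx -0.0494 jy 0.0001 z 0.0534 Fx -10.8 Fy -0.3 Fz 11.6 t 10.60 gap 0.502
True jx -0.0398 jy 0.0002 z 0.0538 Fx -9.6 Fy -1.9 Fz 9.6 t 12.83 gap 0.500
held jx -0.0403 jy 0.0002 z 0.0538 Fx -7.9 Fy -0.6 Fz 9.5 t 13.33 gap 0.500
```

Run:
```python
from h import *
g,_=grab("scene"); t,_=grab("top"); f,_=grab("wrist")
b=cv2.resize(g[170:240,330:420],None,fx=5,fy=5,interpolation=cv2.INTER_CUBIC)
a=cv2.resize(t[140:210,225:295],None,fx=5,fy=5,interpolation=cv2.INTER_CUBIC)
cv2.imwrite("pics/w4.png",np.hstack([b,a])); cv2.imwrite("pics/w4w.png",f)
print(manip.current_contact_force(),manip.current_clock(),manip.current_ee_pos())
```

```text
[-8.00293996  0.6583422   9.19648547] 13.4833 [0.56884929 0.17745869 0.05384257]
```

View pics/w4.png

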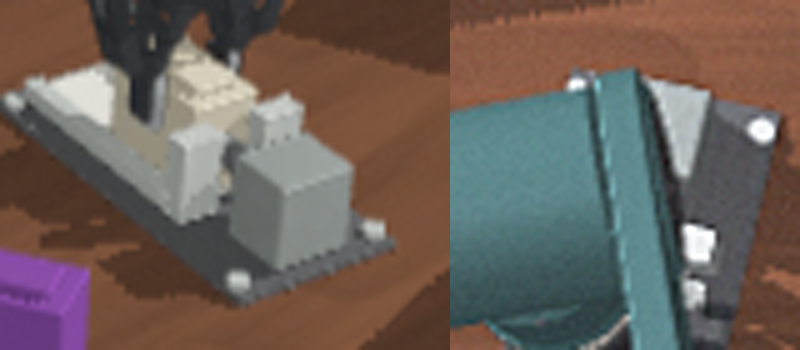

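The end is close to the posts, but the holding force fell back to 8 N once the move stopped. Press on in small steps and watch for the hard stop, where force rises without travel.

Run:
```python
from h import *
ax=np.array([np.cos(JY),np.sin(JY)])
z=manip.current_ee_pos()[2]
for x in np.arange(-.040,-.022,.001):
    h=manip.move_l(jp(x,0,.053),vel=.006,force_limit=15); manip.hold(.15)
    e=manip.current_ee_pos(); F=np.array(manip.current_contact_force()); d=np.array(e[:2])-JO; fx=F[:2]@ax
    T=manip.current_torque()
    print("%.3f"%x,h,"jx %.4f jy %.4f z %.4f Fx %.1f Fz %.1f"%(d@ax,-d[0]*ax[1]+d[1]*ax[0],e[2],fx,F[2]),np.round(T,2),"t %.2f"%manip.current_clock())
    if fx<-26 or h: break
```

```text
-0.040 False jx -0.0421 jy 0.0001 z 0.0537 Fx -8.0 Fz 10.3 [ 0.13  0.75 -0.09] t 14.23
-0.039 False jx -0.0419 jy 0.0001 z 0.0538 Fx -10.3 Fz 11.7 [ 0.14  1.16 -0.01] t 14.70
-0.038 False jx -0.0418 jy 0.0001 z 0.0539 Fx -12.6 Fz 14.1 [ 0.18  1.6  -0.04] t 15.17
-0.037 False jx -0.0412 jy 0.0001 z 0.0539 Fx -14.4 Fz 15.5 [ 0.23  1.79 -0.08] t 15.63
-0.036 False jx -0.0404 jy 0.0001 z 0.0539 Fx -13.6 Fz 15.6 [ 0.27  1.79 -0.02] t 16.10
-0.035 False jx -0.0395 jy 0.0001 z 0.0539 Fx -14.8 Fz 15.8 [ 0.28  1.9  -0.06] t 16.57
-0.034 False jx -0.0387 jy 0.0001 z 0.0539 Fx -14.5 Fz 15.4 [ 0.24  1.96 -0.07] t 17.03
-0.033 False jx -0.0378 jy 0.0001 z 0.0540 Fx -16.2 Fz 15.9 [ 0.27  2.01 -0.05] t 17.50
-0.032 False jx -0.0377 jy 0.0001 z 0.0540 Fx -17.6 Fz 18.3 [ 0.29  2.41 -0.12] t 17.97
-0.031 False jx -0.0377 jy 0.0002 z 0.0541 Fx -20.8 Fz 19.3 [ 0.33  2.68 -0.14] t 18.43
-0.030 False jx -0.0376 jy 0.0002 z 0.0541 Fx -24.5 Fz 20.0 [ 0.44  3.04 -0.22] t 18.90
-0.029 False jx -0.0376 jy 0.0002 z 0.0541 Fx -26.9 Fz 22.9 [ 0.4   3.39 -0.26] t 19.37
```

The hard stop is clear: jx stays at −0.0377 while force rises from 16 to 27 N, so roughly 11 N on the posts. Check that it holds steady and flat.

Run:
```python
from h import *
for i in range(3):
    manip.hold(.4); print(manip.current_ee_pos().round(5) if hasattr(manip.current_ee_pos(),'round') else manip.current_ee_pos(),np.round(manip.current_contact_force(),1),round(manip.current_finger_gap(),3),manip.current_clock())
print(ori(JY),manip.current_tool_rot())
g,p=grab("scene"); f,_=grab("wrist")
print(proj(p,[jp(0,.042,.06),jp(0,-.042,.06)]))
b=cv2.resize(g[170:240,340:410],None,fx=5,fy=5,interpolation=cv2.INTER_CUBIC)
a=f[50:400,150:510]
cv2.imwrite("pics/w5.png",np.hstack([b,a]))
```

```text
[0.57149 0.1769  0.05409] [-27.    1.8  22.4] 0.505 19.7667
[0.57148 0.17691 0.05407] [-26.7   1.7  22.3] 0.498 20.1667
[0.57148 0.17692 0.05407] [-26.4   2.3  22.9] 0.501 20.5667
[-1.29811181 -1.05888514  1.05888514] [-1.26942694 -1.03172719  1.08046535]
[[386.50567531 187.82750362]
 [362.77283778 195.83344806]]
```

View pics/w5.png

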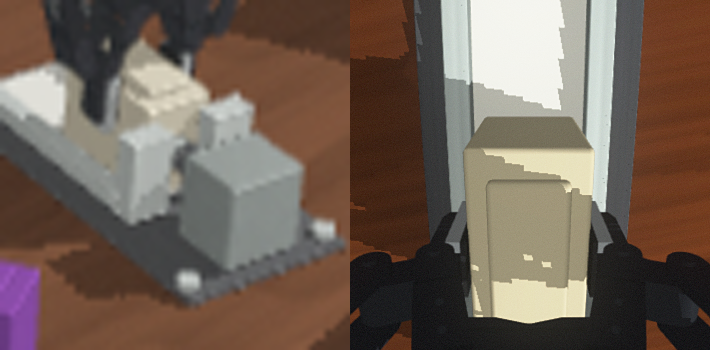

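The block sits between the rails against both posts, square and steady. The tool pitch error is about 0.04 rad, inside the 0.10 limit. Handing in.

Run:
```python
from h import *
print((R.from_rotvec(manip.current_tool_rot())*R.from_rotvec(ori(JY)).inv()).as_rotvec())
manip.sign_off()
```

```text
[0.00234468 0.03963023 0.00213525]
the job is handed in; nothing more can be done
```

The limestone block is held pressed against both stop posts in the jig, and I handed the job in at about 20.6 s. No verdict was reported.

- **Before the plunger:** I set the block down flat between the rails with its centre about 95 mm before the stop faces and held it there 0.3 s. The height at contact matched the expected slideway height.
- **Slide and stop:** I slid it in slowly. My first push stopped early on its force limit and the spring pushed the block back 2–3 mm. I then pressed on in 1 mm steps until the force climbed from 16 to 27 N with no further travel. That leaves an estimated 11 N on the posts, well below the 60 N limit.
- **Final second-look checks:** Over 1.2 s the position, the force of about 27 N along the push and the finger opening all stayed steady. The last picture shows the block square and centred between the rails. I never touched the other objects, but I did not re-measure their positions.
- **Off from ideal:** The tool is pitched about 0.04 rad under load, so the block may be tilted by up to that much (limit 0.10). The hand reads 2.3 mm past the nominal home position, which I put down to grasp and calibration offset, since the stop itself was felt clearly.

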